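# Start a long coffee on the capsule machine

### The job

The capsule is in and the cup stands under the spout: start a long coffee with the outside of your closed fingers, gripping and lifting nothing. First push the machine's raised chrome lever over towards its front and down until it is fully home, then switch the machine on by pressing the rear half of the rocker (the half with the line mark) fully down, then press the larger of the two round keys behind the lever's hinge all the way in and let it spring back. Keep off the smaller key, and leave the cup, the sugar jar and the teaspoon as they stand.

Things in the scene. Friction and masses are not known exactly. Their poses are not given: they have to be found in the camera images.
- coffee_machine: Capsule coffee machine, fixed, 265 x 108 mm, 228 high with the lever shut: pale side walls, black head and deck, spout at the front. Origin: centre of its underside. x runs from its front (robot side) to its rear, y to the robot's left at yaw 0, z up; triples below are mm in this frame. Side walls (y 47 to 54 either side) rise to z 218, the deck between them to 212-216.
- coffee_machine_lever (a joint): Angle of the chrome U-shaped lever, rad: 0 = shut, level, its crossbar near the front; grows as raised, to 1.4. Starts at 0.75 to 1.1. A stiff hinge holds it where it is left (about 6 N at the crossbar). To shut it, push the crossbar from its rear side forward and down along its arc of 99 mm radius about lever_hinge.
- lever_hinge (a point): Middle of the lever's hinge line, which runs along the machine's y, at (5, 0, 218.5).
- lever_bar (a point): Middle of the upper face of the lever's crossbar. The bar is 84 mm long along the machine's y, 14 mm wide and 6 mm thick; when shut this point is at (-93.5, 0, 225). When the lever is raised this face looks to the rear and up.
- rocker (a joint): Angle of the rocker switch, rad: 0 = off (rear half raised, as it starts), 0.28 = on (rear half level). Stays where left; takes about 3 N. Grey, 40 mm long (x) x 24 wide, mid-deck inside the shut lever's frame, pivot at (-42, 0, 220.5). The rear half bears a short white line (on), the front half a white ring (off).
- rocker_on_end (a point): Point on the upper face of the rocker's rear half, on its middle line, 13 mm behind the pivot: the place to press. At (-31, 0, 228) when off, (-29, 0, 225) when on.
- large_key (a joint): Travel of the larger round steel key, m: 0 = out, 0.005 = fully in. Sprung: 1.5 N to start, 5 N fully in; springs back by itself. 25 mm diameter.
- large_key_top (a point): Middle of the top face of the larger key, facing up, at (30, 25, 225.5) when out; on the machine's left behind the hinge. The plate round it is 8 mm lower.
- small_key (a joint): Travel of the smaller round steel key, m: 0 = out, 0.005 = fully in; same spring. 16 mm diameter. Not to be pressed.
- small_key_top (a point): Middle of the top face of the smaller key, at (30, -25, 225.5): 50 mm from the larger one.
- blue_cup: Blue espresso cup, 63 mm wide and 53 mm high with a handle, loose, standing on the drip grid (35 mm above the worktop) under the spout. Origin: centre of its underside. Leave alone.
- sugar_jar: Pink jar with a grey lid and knob, 70 mm across, 108 mm high, loose, on the worktop to the left of the machine. Origin: centre of its underside. Leave alone.
- spoon: Teaspoon, 130 x 27 x 11 mm, loose, lying on the worktop at the machine's front left. Origin: centre of its underside. Leave alone.

How it is judged:
On the way, in this order (a step that is already met when the one before it is completed fails the run):
1. the lever is pushed fully down (value of joint coffee_machine_lever below 0.05 rad), for 0.2 s.
2. the rocker's rear half is pressed down (on) (value of joint rocker above 0.23 rad), for 0.2 s.
3. the larger key is pressed in (value of joint large_key above 0.0035 m), for 0.1 s.
At the end, for the whole second after the job is handed in: the lever is shut (within 0.05 rad), the rocker is on (over 0.23 of its 0.28 rad), both keys have sprung back out (within 1.5 mm), and the cup (upright, within 15 mm), the sugar jar (within 20 mm) and the spoon (within 30 mm) are where they stood (value of joint coffee_machine_lever below 0.05 rad and value of joint rocker above 0.23 rad and value of joint each of large_key, small_key below 0.0015 m and distance of blue_cup from where it was at the start of the episode below 0.015 m and angle between blue_cup's own z axis and vertical below 0.2 rad and distance of sugar_jar from where it was at the start of the episode below 0.02 m and distance of spoon from where it was at the start of the episode below 0.03 m); the robot touches nothing.
It fails at once if the smaller key is pressed (value of joint small_key above 0.0025 m).
It fails at once if the rocker is switched on before the lever is shut, or the larger key is pressed before the rocker is on ((value of joint rocker above 0.2 rad and value of joint coffee_machine_lever above 0.15 rad) or (value of joint large_key above 0.0035 m and value of joint rocker below 0.15 rad)).
It fails at once if the lever is raised instead of pushed down (value of joint coffee_machine_lever above 1.25 rad).
It fails at once if the cup, the sugar jar or the spoon is pushed about or lifted (distance of blue_cup from where it was at the start of the episode above 0.025 m or distance of sugar_jar from where it was at the start of the episode above 0.03 m or distance of spoon from where it was at the start of the episode above 0.04 m).
It fails at once if the raised lever is gripped or forced rather than pushed along its travel (value of joint coffee_machine_lever above 0.1 rad and contact force between the fingers and coffee_machine above 32 N).
It also fails if it takes over 42 s, if anything falls off the work surface, if the arm or the gripper's body presses on something with over 40 N, if the wrist force passes 120 N, or if a joint passes its speed limit or range.

### The arm

A 6-joint arm with a two-finger parallel gripper is mounted at the origin on a cart in front of the work surface, level with it; the furniture and walls round the work are solid. World frame = base frame: x ahead of the robot, y to its left, z up, the work surface at z = 0. Lengths are in m, angles in rad, forces in N, time in s.
With the tool pointing down it reaches from about 0.35 to 0.85 m from the base axis. Payload 8.1 kg.
Tool frame: the origin (TCP) lies at the very end of the fingers, on their centre line; the grasp point (between the pads) lies 19 mm behind it; z points along the fingers, y is the line along which they close (so a half turn about z gives the same grasp; the last joint's range is limited). The gripper opens to 93 mm and grips with 3 to 60 N. Pads are 15 mm wide; open, the fingers measure 128 mm over their backs; the gripper's body (75 mm by 188 mm) begins 65 mm behind the grasp point.
Start: joints at [1.162, 0.13, 1.488, -0, 1.523, -0.085], TCP at [0.191, 0.569, 0.219] pointing down, gripper open.
Joint ranges: [-2.96, 2.96], [-0.89, 2.26], [0.02, 2.5], [-1.34, 4.48], [0, 2.73], [-2.66, 2.66]. Speed limits (rad/s): [2.39, 2.39, 2.79, 3.14, 3.14, 3.14].

### API

Orientations are given as a rotation vector (axis times angle).
In Python, from plant import monitor, eyes, ticket gives the robot as it stands.
- The arm moves only by the tool arm_command, never from a script. Its argument "deltas" is a list that holds one entry, the list of rows, each a list of 6 numbers: the shift along the world's x, y, z in cm, then the turn, a rotation vector about the world's x, y, z in degrees. In form: [[[tx, ty, tz, rx, ry, rz], ...]]. A call has 1 to 12 rows; each row shifts and turns the commanded pose from where the row before left it; what a row does not reach is not made up. A row lasts 1/12 s, in which the tool goes at most 41.7 mm and 7.16 degrees, less where a joint would pass 70% of its speed; a pose out of reach is approached as far as the arm can. A call is refused whole if a number of a shift passes 4.17 or a number of a turn 7.16, either way. A call with a gripper value outside its range is refused whole. "gripper" is the opening, from -1 (shut) to 1 (fully open), set as the call begins (left out, the last holds). The fingers move at their own pace and stop on an object; "squeeze" is the grip in N (left out, the last holds). Time passes only in rows, so rows that do not move let the fingers close. It gives the time, the measured TCP pose, the force, the opening and the grip force at its end, in the units of the state.
- monitor.read_state(): the state, without advancing time (a new reading comes with each control period).
- eyes.read_camera(name): name is "side" or "top"; returns the picture (480x640x3 uint8, blue, green, red); there is no depth.
- eyes.camera_model(name): a dict with "fx", "fy", "cx", "cy" (pixels), "rvec" (rotation vector, rad) and "tvec" (3), from world to camera coordinates, as OpenCV has them. Camera axes: x right, y down, z forward; pixel columns grow to the right and rows downward; lengths in m; the calibration is good to about 2 mm. A picture is of the moment at which its call begins. camera_model takes no time and is no camera call.
- ticket.close_job(): hands the job in; it is judged then, once.
The state is a dict: "t": time; "q": joint angles; "dq": joint speeds; "joint_torque": joint torques, N m; "tool_pos": TCP position; "orientation": TCP orientation; "force": force on the tool from outside, world axes, zero at the start; "wrist_torque": the same for the moment, N m; "opening": finger opening in m; "gripper_force": force on a finger pad.
Only numpy, scipy, OpenCV 4.12 (cv2) and the standard library are available. Lean on these libraries where they do the work, as an engineer would, in place of code of your own. Each camera call takes 0.05 s, during which the arm holds its last target. There are 200 camera calls.

## Working session

There is one attempt and no reset: what is moved stays moved. The work goes in short steps, Python scripts to look and compute and a tool call to move; the robot and the scene stay as the last step left them, time stands still between calls to the robot, and variables do not carry over. Pictures are saved under pics/ and viewed, at most 10 in all, crops included, and the job is handed in when it is done.

Besides the shell and the picture viewer there is one more tool, called after "Request:" as name(argument=value, ...), one argument or row to a line, values as JSON. arm_command: Moves the arm, as the interface text tells. Its arguments: {"type":"object","properties":{"deltas":{"type":"array"},"gripper":{"type":"number"},"squeeze":{"type":"number"}},"required":["deltas"]}

```bash
mkdir -p pics; python3 - <<'E'
from plant import monitor, eyes
import cv2
for n in("side","top"):
    cv2.imwrite(f"pics/{n}0.png",eyes.read_camera(n)); m=eyes.camera_model(n); print(n,m)
print(monitor.read_state())
E
```

```text
side {'fx': 542.0348137559682, 'fy': 542.0348137559682, 'cx': 318.90433426968474, 'cy': 242.98469073635286, 'rvec': array([ 0.35816719, -2.70628006,  1.30861109]), 'tvec': array([0.55339247, 0.11287924, 0.99041885])}
top {'fx': 614.6585779991615, 'fy': 614.6585779991615, 'cx': 323.68408159473375, 'cy': 235.73758486137643, 'rvec': array([ 2.14457127, -2.12417789,  0.21973668]), 'tvec': array([0.12265858, 0.55857395, 0.97744657])}
{'t': 0.1, 'q': array([ 1.16160640e+00,  1.31032448e-01,  1.48920599e+00, -1.27132291e-05,
        1.52301151e+00, -8.54148128e-02]), 'dq': array([-0.00081953, -0.00171606, -0.00146097, -0.00132936,  0.00222386,
        0.00202665]), 'joint_torque': array([ 9.70500514e-04, -5.61346900e+01, -4.93092871e+01,  7.71202636e-02,
        2.93617754e-02, -6.00202657e-05]), 'tool_pos': array([0.19066869, 0.56833907, 0.21770457]), 'orientation': array([-5.06301681e-01, -3.10012663e+00,  2.52864368e-03]), 'force': array([ 0.1215811 , -0.44279838, -0.0799258 ]), 'wrist_torque': array([ 0.00963572, -0.01365994,  0.00990047]), 'gripper_force': 0.0, 'opening': 0.09320764925803604}
```

View pics/top0.png

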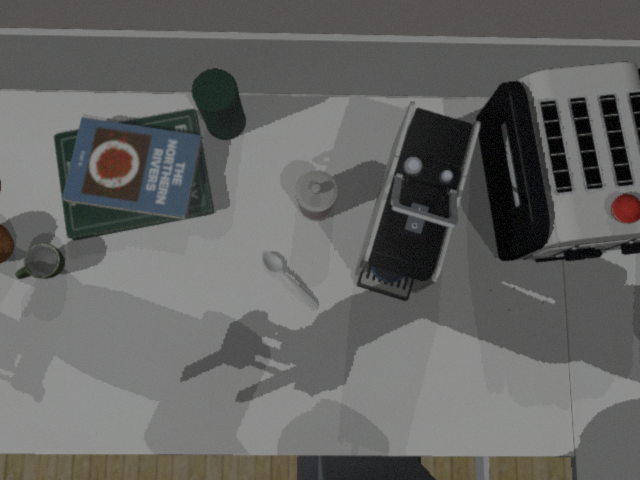

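View pics/side0.png

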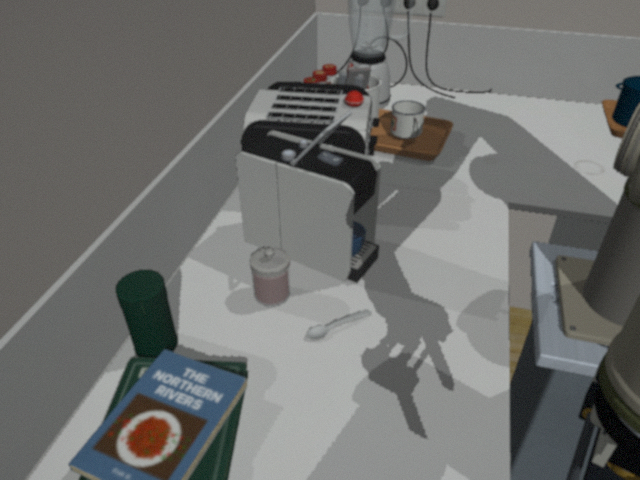

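The top view shows the machine at about (420,200), with its keys at (413,165) and (446,176) and the raised lever's bar from (393,208) to (455,222). The jar is at (316,193) and the spoon at (290,277). I'll enlarge crops to get precise points.

```bash
python3 - <<'E'
import cv2
a=cv2.imread("pics/top0.png")[95:305,345:490]; b=cv2.imread("pics/side0.png")[75:290,225:395]
f=lambda i:cv2.convertScaleAbs(cv2.resize(i,None,fx=2.75,fy=2.75,interpolation=cv2.INTER_CUBIC),alpha=1.5)
a,b=f(a),f(b); 
import numpy as np
h=max(a.shape[0],b.shape[0]); c=np.zeros((h,800,3),np.uint8); c=np.zeros((h,a.shape[1]+b.shape[1],3),np.uint8)
c[:a.shape[0],:a.shape[1]]=a; c[:b.shape[0],a.shape[1]:]=b
print(c.shape,a.shape); cv2.imwrite("pics/crop.png",c[:600,:800])
E
```

```text
(591, 867, 3) (578, 399, 3)
```

View pics/crop.png

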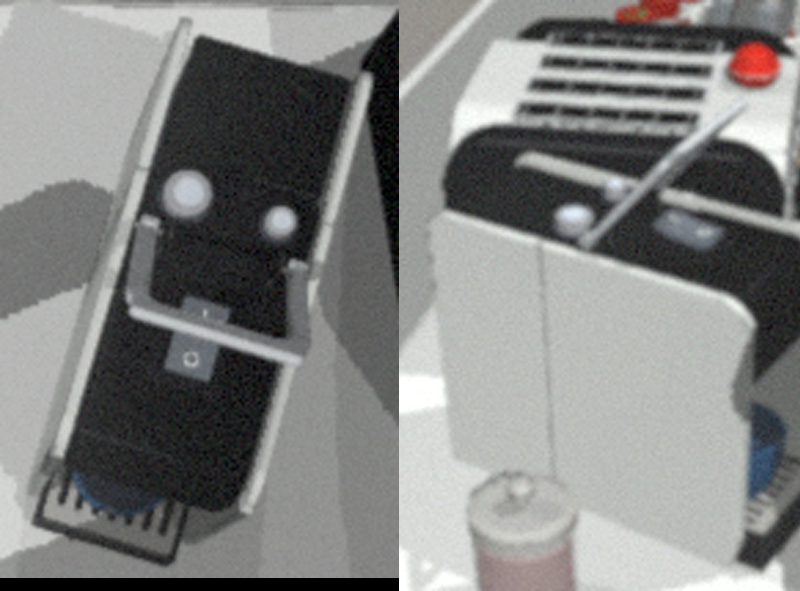

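```bash
cat > h.py <<'E'
import numpy as np, cv2
from plant import eyes
from scipy.optimize import least_squares
T=lambda x,y:("top",345+x/2.75,95+y/2.75); S=lambda x,y:("side",225+(x-399)/2.75,75+y/2.75)
cam={n:eyes.camera_model(n) for n in("top","side")}
def proj(n,P):
    m=cam[n];K=np.array([[m["fx"],0,m["cx"]],[0,m["fy"],m["cy"]],[0,0,1]])
    return cv2.projectPoints(np.array([P],float),m["rvec"],m["tvec"],K,None)[0].ravel()
def world(p,P):
    c,s=np.cos(p[2]),np.sin(p[2]);P=np.array(P)/1000
    return np.array([p[0]+c*P[0]-s*P[1],p[1]+s*P[0]+c*P[1],P[2]])
def lev(th,r,h,y):
    c,s=np.cos(th),np.sin(th); return (5-r*c+h*s,y,218.5+r*s+h*c)
E
python3 - <<'E'
from h import *
fx=[((30,25,225.5),T(187,192)),((30,-25,225.5),T(280,222)),((-42,0,222),T(196,338)),((30,25,225.5),S(575,217)),((30,-25,225.5),S(615,186)),
 ((132,50,218),T(184,22)),((132,-50,218),T(366,78)),((132,54,218),S(436,213)),((-42,0,223),S(692,229))]
lv=[((105.5,3.5,42),T(131,311)),((105.5,3.5,-42),T(301,359)),((105.5,3.5,42),S(742,103))]
def res(p):
    r=[proj(o[0],world(p,P))-o[1:] for P,o in fx]+[proj(o[0],world(p,lev(p[3],*P)))-o[1:] for P,o in lv]
    return np.array(r)
s=least_squares(lambda p:res(p).ravel(),[.6,0,0.2,.9],loss="soft_l1",x_scale=[.1,.1,.1,.1])
p=s.x;print(p);print(res(p).round(1))
np.save("p.npy",p)
for n,P in dict(hinge=(5,0,218.5),bar=lev(p[3],98.5,6.5,0),shut=(-93.5,0,225),rock=(-31,0,228),key=(30,25,225.5),small=(30,-25,225.5)).items():print(n,world(p,P).round(4))
E
```

```text
[ 0.58993236 -0.00905159 -0.26837537  0.91736003]
[[ -0.9   1.9]
 [ -0.5   0.5]
 [  0.    2. ]
 [  0.7  -0.5]
 [  0.8  -0.6]
 [  0.   -3.9]
 [  0.3  -6.1]
 [ -3.7  -2.5]
 [ -0.1   0.6]
 [ -0.1  -0.1]
 [  2.4   0.4]
 [-22.5  15.5]]
hinge [ 0.5948 -0.0104  0.2185]
bar [0.542  0.0041 0.3007]
shut [0.4998 0.0157 0.225 ]
rock [ 0.56   -0.0008  0.228 ]
key [0.6255 0.0071 0.2255]
small [ 0.6122 -0.0411  0.2255]
```

```bash
python3 - <<'E'
from h import *
fx=[((30,25,225.5),T(187,192)),((30,-25,225.5),T(280,222)),((-42,0,222),T(196,338)),((30,25,225.5),S(575,217)),((30,-25,225.5),S(615,186)),((-42,0,223),S(692,229))]
lv=[((105.5,3.5,42),T(131,311)),((105.5,3.5,-42),T(301,359)),((105.5,3.5,-42),S(742,103))]
def res(p):
    return np.array([proj(o[0],world(p,P))-o[1:] for P,o in fx]+[proj(o[0],world(p,lev(p[3],*P)))-o[1:] for P,o in lv])
s=least_squares(lambda p:res(p).ravel(),[.6,0,-.27,.9],x_scale=[.1,.1,.1,.1])
p=s.x;print(p);print(res(p).round(1))
np.save("p.npy",p)
for n,P in dict(hinge=(5,0,218.5),bar=lev(p[3],98.5,6.5,0),shut=(-93.5,0,225),rock=(-31,0,228),key=(30,25,225.5),small=(30,-25,225.5)).items():print(n,world(p,P).round(4))
E
```

```text
[ 0.59214413 -0.00922552 -0.28254969  0.89053994]
[[-0.4  0.3]
 [-0.2 -0.7]
 [-0.3  0.3]
 [-0.5 -0.8]
 [-0.1 -0.8]
 [-1.4  0.5]
 [-1.1 -0.4]
 [ 1.   1. ]
 [ 1.6 -2.3]]
hinge [ 0.5969 -0.0106  0.2185]
bar [0.5423 0.0052 0.2992]
shut [0.5024 0.0168 0.225 ]
rock [ 0.5624 -0.0006  0.228 ]
key [0.6279 0.0064 0.2255]
small [ 0.614  -0.0416  0.2255]
```

Request:
arm_command(
  deltas=[
    [[0, 0, 3.5, 0, 0, 2.4], [0, 0, 3.5, 0, 0, 0], [0, 0, 3.5, 0, 0, 0], [0, 0, 3.5, 0, 0, 0], [0, 0, 3, 0, 0, 0], [1.9, -2.85, 0, 0, 0, 0], [1.9, -2.85, 0, 0, 0, 0], [1.9, -2.85, 0, 0, 0, 0], [1.9, -2.85, 0, 0, 0, 0], [1.9, -2.85, 0, 0, 0, 0], [1.9, -2.85, 0, 0, 0, 0], [1.9, -2.85, 0, 0, 0, 0]],
  ],
  gripper=-1,
  squeeze=10,
)

```text
t: 1.1
tool_pos: [0.3243, 0.3678, 0.3882]
orientation: [-0.441, -3.11, 0.001]
force: [1.0, 1.1, 0.1]
opening: 0.0177
gripper_force: 0.0
```

Request:
arm_command(
  deltas=[
    [[1.9, -2.85, 0, 0, 0, 0], [1.9, -2.85, 0, 0, 0, 0], [1.9, -2.85, 0, 0, 0, 0], [1.9, -2.85, 0, 0, 0, 0], [1.9, -2.85, 0, 0, 0, 0], [1.9, -2.85, 0, 0, 0, 0], [1.9, -2.85, 0, 0, 0, 0], [1.9, -2.85, 0, 0, 0, 0], [1.9, -2.85, 0, 0, 0, 0], [1.9, -2.85, 0, 0, 0, 0], [1.9, -2.85, 0, 0, 0, 0], [1.9, -2.85, 0, 0, 0, 0]],
  ],
)

```text
t: 2.1
tool_pos: [0.5524, 0.0257, 0.3882]
orientation: [-0.442, -3.11, 0.0]
force: [0.5, 0.5, 0.6]
opening: 0.0005
gripper_force: 0.0
```

Request:
arm_command(
  deltas=[
    [[1.9, -2.9, 0, 0, 0, 0], [0, 0, -3, 0, 0, 0], [0, 0, -3, 0, 0, 0], [0, 0, -3, 0, 0, 0], [0, 0, 0, 0, 0, 0]],
  ],
)

```text
t: 2.52
tool_pos: [0.5677, -0.0017, 0.2904]
orientation: [-0.441, -3.098, 0.001]
force: [-1.3, 0.1, -2.2]
opening: 0.0005
gripper_force: 0.0
```

```bash
python3 - <<'E'
from plant import eyes
import cv2,numpy as np
f=lambda i:cv2.convertScaleAbs(cv2.resize(i,None,fx=2,fy=2,interpolation=cv2.INTER_CUBIC),alpha=1.5)
a=f(eyes.read_camera("top")[50:300,320:520]);b=f(eyes.read_camera("side")[40:290,215:415])
cv2.imwrite("pics/c1.png",np.hstack([a,b]))
E
```

```text
(no output)
```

View pics/c1.png

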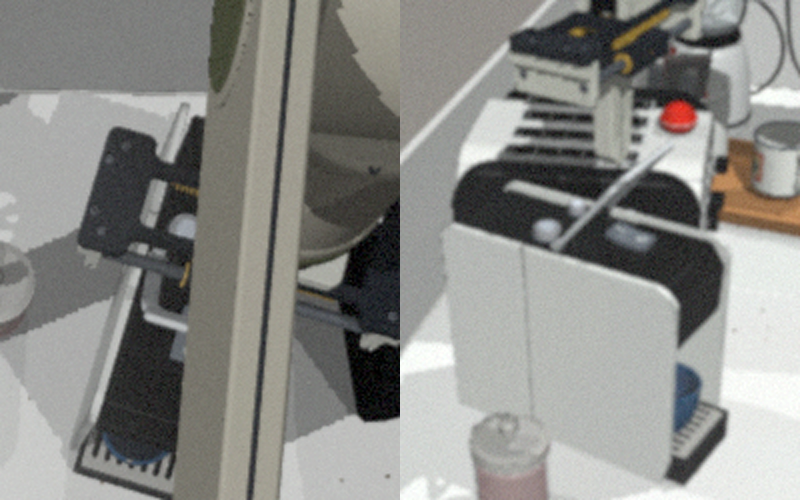

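```bash
python3 - <<'E'
from h import *
p=np.load("p.npy")
for th in np.arange(.89,-.2,-.08):
    th=max(th,-.03); d=2+6*th if th<.9 else 7.5
    P=lev(th,98.5,6.5,0); print(round(th,2),(world(p,(P[0]+min(d,7.5),0,P[2]))*100).round(2))
E
```

```text
0.89 [54.93  0.32 29.91]
0.81 [54.28  0.51 29.43]
0.73 [53.67  0.69 28.9 ]
0.65 [53.11  0.85 28.33]
0.57 [52.59  1.   27.71]
0.49 [52.12  1.14 27.06]
0.41 [51.7   1.26 26.37]
0.33 [51.33  1.37 25.66]
0.25 [51.02  1.46 24.92]
0.17 [50.77  1.53 24.16]
0.09 [50.57  1.59 23.38]
0.01 [50.44  1.62 22.6 ]
-0.03 [50.4   1.64 22.2 ]
-0.03 [50.4   1.64 22.2 ]
```

The fingers are clear behind the lever: fingertip at about (615,160) in the side half, bar at about (665,150). Next I make contact.

Request:
arm_command(
  deltas=[
    [[-0.5, 0.15, 0, 0, 0, 0], [-0.5, 0.15, 0, 0, 0, 0], [-0.5, 0.15, 0.1, 0, 0, 0], [-0.5, 0.1, 0, 0, 0, 0], [-0.3, 0.1, 0, 0, 0, 0], [0, 0, 0, 0, 0, 0]],
  ],
)

```text
t: 3.12
tool_pos: [0.548, 0.005, 0.301]
orientation: [0.441, 3.108, 0.0]
force: [1.0, 0.4, 2.9]
opening: 0.0004
gripper_force: 1.1
```

Request:
arm_command(
  deltas=[
    [[-0.55, 0.13, -0.5, 0, 0, 0], [-0.55, 0.13, -0.5, 0, 0, 0], [-0.56, 0.16, -0.57, 0, 0, 0], [-0.52, 0.15, -0.62, 0, 0, 0], [0, 0, 0, 0, 0, 0]],
  ],
)

```text
t: 3.53
tool_pos: [0.5254, 0.011, 0.277]
orientation: [-0.441, -3.11, -0.001]
force: [2.2, 1.7, 2.5]
opening: 0.0005
gripper_force: 1.3
```

Request:
arm_command(
  deltas=[
    [[-0.47, 0.14, -0.65, 0, 0, 0], [-0.42, 0.12, -0.69, 0, 0, 0], [-0.37, 0.11, -0.71, 0, 0, 0], [-0.31, 0.09, -0.74, 0, 0, 0], [-0.25, 0.07, -0.76, 0, 0, 0], [0, 0, 0, 0, 0, 0]],
  ],
)

```text
t: 4.03
tool_pos: [0.5065, 0.0159, 0.2401]
orientation: [-0.441, -3.107, 0.001]
force: [0.6, 0.6, -0.2]
opening: 0.0003
gripper_force: 0.1
```

Request:
arm_command(
  deltas=[
    [[-0.2, 0.06, -0.75, 0, 0, 0], [-0.13, 0.03, -0.5, 0, 0, 0], [0, 0, -0.3, 0, 0, 0], [0, 0, 0, 0, 0, 0]],
  ],
)

```text
t: 4.37
tool_pos: [0.5039, 0.0168, 0.2257]
orientation: [-0.441, -3.108, 0.0]
force: [-0.2, 0.9, -1.0]
opening: 0.0007
gripper_force: 0.0
```

Request:
arm_command(
  deltas=[
    [[0, 0, -0.15, 0, 0, 0], [0, 0, -0.15, 0, 0, 0], [0, 0, -0.1, 0, 0, 0], [0, 0, 0, 0, 0, 0]],
  ],
)

```text
t: 4.7
tool_pos: [0.504, 0.0168, 0.225]
orientation: [-0.441, -3.11, 0.0]
force: [-10.3, -0.1, 19.3]
opening: 0.0011
gripper_force: 9.5
```

```bash
python3 - <<'E'
from plant import eyes
import cv2,numpy as np
f=lambda i:cv2.convertScaleAbs(cv2.resize(i,None,fx=2,fy=2,interpolation=cv2.INTER_CUBIC),alpha=1.5)
a=f(eyes.read_camera("top")[50:300,320:520]);b=f(eyes.read_camera("side")[40:290,215:415])
cv2.imwrite("pics/c2.png",np.hstack([a,b]))
E
```

```text
(no output)
```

View pics/c2.png

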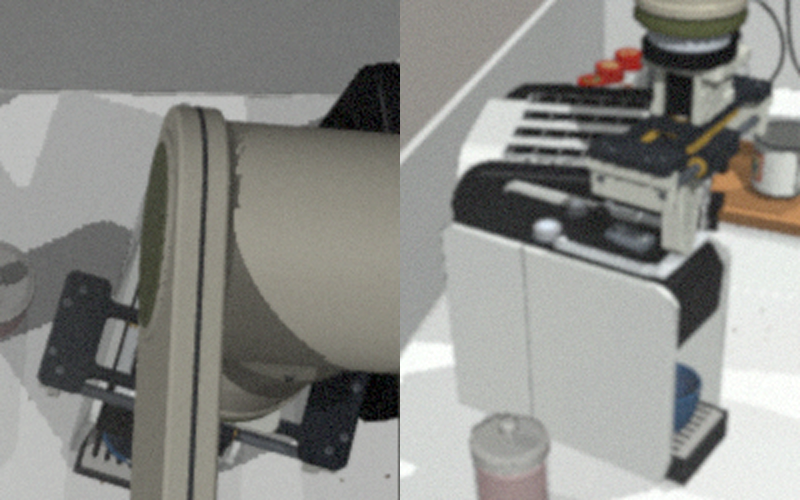

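The lever is down: the bar lies level at about (660,265), and the fingers stopped at z 0.225 as expected. Next is the rocker.

Request:
arm_command(
  deltas=[
    [[0, 0, 1, 0, 0, 0], [0, 0, 2.5, 0, 0, 0], [2, -0.6, 0, 0, 0, 0], [2, -0.6, 0, 0, 0, 0], [2, -0.55, 0, 0, 0, 0], [0, 0, -1, 0, 0, 0], [0, 0, -0.8, 0, 0, 0], [0, 0, 0, 0, 0, 0]],
  ],
)

```text
t: 5.47
tool_pos: [0.5626, -0.0005, 0.2364]
orientation: [-0.441, -3.105, 0.0]
force: [-0.1, 0.5, -1.5]
opening: 0.0007
gripper_force: 0.0
```

Request:
arm_command(
  deltas=[
    [[0.1, 0, -0.4, 0, 0, 0], [0, 0, -0.4, 0, 0, 0], [0, 0, -0.4, 0, 0, 0], [0, 0, -0.2, 0, 0, 0], [0, 0, 0, 0, 0, 0], [0, 0, 0, 0, 0, 0]],
  ],
)

```text
t: 5.97
tool_pos: [0.5655, -0.0007, 0.226]
orientation: [0.441, 3.11, 0.0]
force: [0.6, -0.1, 1.5]
opening: 0.0004
gripper_force: 0.6
```

Request:
arm_command(
  deltas=[
    [[-0.1, 0, -0.2, 0, 0, 0], [0, 0, -0.2, 0, 0, 0], [0, 0, 0, 0, 0, 0], [0, 0, 0, 0, 0, 0], [0, 0, 0, 0, 0, 0]],
  ],
)

```text
t: 6.38
tool_pos: [0.5655, -0.0008, 0.2251]
orientation: [0.441, 3.107, 0.0]
force: [-4.3, 0.7, 16.6]
opening: 0.0006
gripper_force: 8.5
```

Request:
arm_command(
  deltas=[
    [[0, 0, 0, 0, 0, 0], [0, 0, 0, 0, 0, 0], [0, 0, 1, 0, 0, 0], [0, 0, 2.5, 0, 0, 0], [2.1, 0.25, 0, 0, 0, 0], [2.1, 0.25, 0, 0, 0, 0], [2.1, 0.25, 0, 0, 0, 0], [0, 0, 0, 0, 0, 0], [0, 0, 0, 0, 0, 0]],
  ],
)

```text
t: 7.13
tool_pos: [0.6273, 0.0069, 0.2556]
orientation: [-0.441, -3.108, 0.0]
force: [0.6, -0.1, 0.1]
opening: 0.0005
gripper_force: 0.0
```

```bash
python3 - <<'E'
from plant import eyes,monitor
import cv2,numpy as np
f=lambda i:cv2.convertScaleAbs(cv2.resize(i,None,fx=4,fy=4,interpolation=cv2.INTER_CUBIC),alpha=1.5)
b=f(eyes.read_camera("side")[90:220,225:395])
cv2.imwrite("pics/c3.png",b); print(monitor.read_state()["tool_pos"])
E
```

```text
[0.6269315  0.00679243 0.25593353]
```

View pics/c3.png

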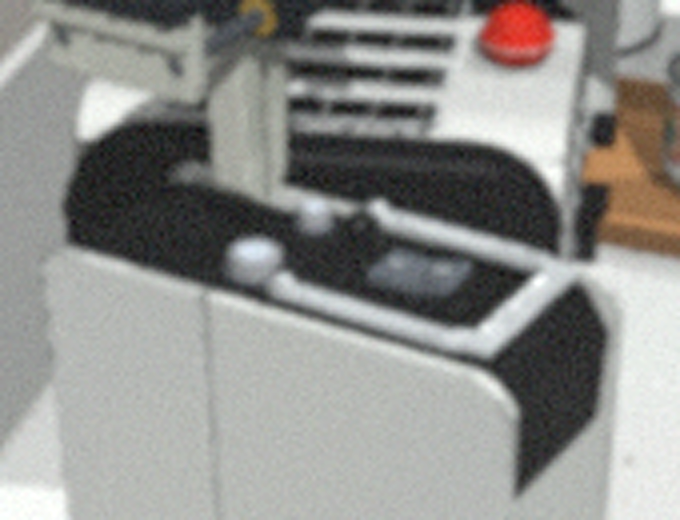

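The lever lies shut from (270,285) to (480,345), the rocker at (420,270) looks level, and the fingers are above the large key at (255,260). Now I press it.

Request:
arm_command(
  deltas=[
    [[0.1, 0, -1.5, 0, 0, 0], [0, 0, -1, 0, 0, 0], [0, 0, -0.4, 0, 0, 0], [0, 0, -0.3, 0, 0, 0], [0, 0, -0.3, 0, 0, 0], [0, 0, -0.2, 0, 0, 0], [0, 0, 0, 0, 0, 0], [0, 0, 0, 0, 0, 0]],
  ],
)

```text
t: 7.85
tool_pos: [0.6286, 0.0067, 0.221]
orientation: [0.441, 3.109, -0.0]
force: [-2.6, -0.6, 4.7]
opening: 0.0006
gripper_force: 2.3
```

Request:
arm_command(
  deltas=[
    [[0, 0, -0.2, 0, 0, 0], [0, 0, 0, 0, 0, 0], [0, 0, 0, 0, 0, 0], [0, 0, 0, 0, 0, 0]],
  ],
)

```text
t: 8.18
tool_pos: [0.6288, 0.0067, 0.2207]
orientation: [0.441, 3.108, -0.0]
force: [-8.1, 0.4, 13.8]
opening: 0.0006
gripper_force: 6.7
```

Request:
arm_command(
  deltas=[
    [[0, 0, 1, 0, 0, 0], [0, 0, 3, 0, 0, 0], [0, 0, 3, 0, 0, 0], [0, 0, 3, 0, 0, 0], [0, 0, 3, 0, 0, 0], [0, 0, 0, 0, 0, 0], [0, 0, 0, 0, 0, 0], [0, 0, 0, 0, 0, 0]],
  ],
)

```text
t: 8.85
tool_pos: [0.6287, 0.0067, 0.3475]
orientation: [0.441, 3.11, 0.0]
force: [-0.5, -0.1, -0.1]
opening: 0.0003
gripper_force: 0.0
```

```bash
python3 - <<'E'
from plant import eyes
import cv2
b=eyes.read_camera("side")[90:220,225:395]
cv2.imwrite("pics/c4.png",cv2.convertScaleAbs(cv2.resize(b,None,fx=4,fy=4,interpolation=cv2.INTER_CUBIC),alpha=1.5))
E
```

```text
(no output)
```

View pics/c4.png

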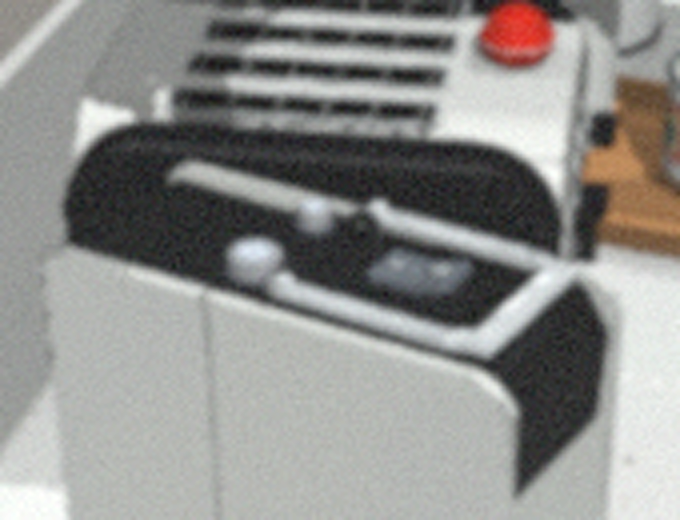

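The key went in 4.8 mm to its stop and has sprung back out at (255,260). The lever is shut and the rocker is on.

```bash
python3 -c "
from plant import ticket
print(ticket.close_job())"
```

```text
the job is handed in; nothing more can be done
None
```

I pushed the lever fully down, switched the rocker on, and pressed the large key to its stop and let it spring back; the job is handed in, but no verdict was shown.

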